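Close the fume extractor: cover on, wing nut snug

ROBOT

A 6-joint arm with a two-finger parallel gripper is mounted at the origin on the work surface. World frame = base frame: x ahead of the robot, y to its left, z up, the work surface at z = 0. Lengths are in m, angles in rad, forces in N, time in s.
With the tool pointing down it reaches from about 0.375 to 0.9 m from the base axis. Payload 3.1 kg.
Tool frame: the origin (TCP) lies where the fingers leave the gripper's body, on its centre line; the fingertips stand 73 mm ahead of it and the grasp point (between the pads) lies 54 mm ahead of it; z points along the fingers, y is the line along which they close (so a half turn about z gives the same grasp; the last joint's range is limited). The gripper opens to 85 mm and grips with 20 to 120 N. Pads are 22 mm wide; open, the fingers measure 114 mm over their backs; the gripper's body (76 mm by 85 mm) begins 54 mm behind the grasp point. The pads swing forward as they close: fully open they stand 13 mm farther back than shut.
Start: joints at [1.151, 0.527, 1.433, -0, 1.181, -0.178], TCP at [0.15, 0.607, 0.304] pointing down, gripper open.
Joint ranges: [-3.08, 3.08], [-0.75, 2.2], [0.22, 2.44], [-1.43, 4.57], [0, 2.65], [-2.85, 2.85]. Speed limits (rad/s): [2.79, 2.79, 3.14, 3.14, 3.14, 3.14].

INTERFACE

Orientations are given as a unit quaternion [x, y, z, w].
In Python, from station import manip gives the robot as it stands.
- The arm moves only by the shell command python3 -m crank 'ROWS' [FORCE]. ROWS is JSON, a list of rows, each an object with "dp": the shift along the tool's x, y, z normalised to -1 to 1, where 1 is 50 cm, a list of three; "delta_rot": the turn, a rotation vector about the tool's x, y, z normalised to -1 to 1, where 1 is 2 pi rad, a list of three; "fingers": the opening, from -1 (shut) to 1 (fully open). A call has 1 to 12 rows; each row shifts and turns the commanded pose from where the row before left it, along the tool's axes as they then stand; what a row does not reach is not made up. A row lasts 1/12 s, in which the tool goes at most 41.7 mm and 7.16 degrees, less where a joint would pass 70% of its speed; a pose out of reach is approached as far as the arm can. A call with a number of a shift or a turn outside -1 to 1 is refused whole. A call with a gripper value outside its range is refused whole. The fingers move at their own pace and stop on an object; FORCE is the grip in N (left out, the last holds). Time passes only in rows, so rows that do not move let the fingers close. It gives the time, the measured TCP pose, the force, the opening and the grip force at its end, in the units of the state.
- manip.sense(): the state, without advancing time (a new reading comes with each control period).
- manip.snapshot(name): name is "scene" or "top"; returns (picture, depth): 400x640x3 uint8, red, green, blue; 400x640 float32, m along the optical axis (not along the pixel's ray), 0 where there is no reading.
- manip.camera_model(name): a dict with "fx", "fy", "cx", "cy" (pixels), "k1" (the pictures are not rectified: a ray, as slopes to the right and down, at radius r is drawn at 1 + k1 r^2 times it, then the intrinsics apply), "origin" and "attitude" of the camera in the world. Camera axes: x right, y up, looking along -z (the intrinsics and any distortion apply to the point x, -y, -z); pixel columns grow to the right and rows downward; lengths in m; the calibration is good to about 2 mm. A picture is of the moment at which its call begins. camera_model takes no time and is no camera call.
- manip.sign_off(): hands the job in; it is judged then, once.
The state is a dict: "t": time; "q": joint angles; "qd": joint speeds; "tau": joint torques, N m; "tcp_pos": TCP position; "tool_rot": TCP orientation; "force": force on the tool from outside, world axes, zero at the start; "ft_torque": the same for the moment, N m; "finger_gap": opening from 0.0 (shut) to 1.0 (fully open); "gripper_force": force on a finger pad.
Only numpy, scipy, OpenCV 4.12 (cv2) and the standard library are available. Lean on these libraries where they do the work, as an engineer would, in place of code of your own. Each camera call takes 0.05 s, during which the arm holds its last target. There are 200 camera calls.

TASK

Close up the grey fume extractor: drop the green slotted cover over the orange wing nut on its centre stud so that the cover sits fully down on the steel collar, then turn the wing nut clockwise, about a quarter turn, until it is snug across the slot, and let go. Leave the round black cover where it lies.

Things in the scene. Friction and masses are not known exactly. Their poses are not given: they have to be found in the camera images.
- housing: Grey fume extractor box fixed to the bench, 200 (x) x 170 (y) x 60 mm; origin: centre of underside, z up. On top a steel collar, outside 130 (x) x 100 (y), rim 72 mm up, around a pale filter. The orange wing nut's stud stands on the origin's z axis. Cover fully home: its origin on this axis 62 mm above this one, x axes parallel (either way round), neck top 108 mm up.
- wing_nut (a joint): Orange wing nut on the stud: rad, grows clockwise from above. 0 (starts 0 to 0.12): wings along housing x, passing the slot; stop at 1.45: snug across it. Wings 56 mm long (top 9 mm: 44), 10 thick, hub 16; at 0 it spans 111 to 137 mm above the housing's origin; sinks 3 mm by the stop. Pinch across the 10 mm at mid-length. Stiff (0.04 N m), stays where left, never comes off.
- lid: Green metal cover, loose, right way up, 150 to 310 g: pan 152 (x) x 122 (y) mm, skirt 10 deep going outside the collar with 8 to spare all round, plate top at 14. Origin: centre of underside (skirt's edge), z up. Central oblong neck 80 (x) x 38 (y), top at 46, open right through: slot 72 (x) x 30 (y). Pinch the neck across its 38 mm (y) near its top. Same after a half turn.
- blank_cover: Bystander: round black plastic cover, 110 mm diameter, 12 mm thick, with a solid grey bar grip 70 x 22 mm on top (38 mm high in all) and no slot. Origin: centre of its underside. Leave it alone.

How it is judged:
On the way, in this order (a step that is already met when the one before it is completed fails the run):
1. the green cover sits fully down on the collar, over the stud, with the wing nut still in line with the slot (horizontal distance between lid and housing below 0.014 m and z of lid in the frame of housing between 0.057 and 0.066 m and angle between the x axis of lid and the x axis of housing, either way round below 0.25 rad and angle between lid's own z axis and vertical below 0.06 rad and value of joint wing_nut below 0.5 rad), for 0.2 s.
2. the wing nut is turned clockwise until snug across the slot (value of joint wing_nut above 1.15 rad), for 0.2 s.
At the end, for the whole second after the job is handed in: The green cover lies still, fully down on the collar (origin 57 to 66 mm above the housing's, within 14 mm sideways, within 14 degrees of the housing's x axis, tilted less than 3.4 degrees), and the wing nut has been turned past 1.15 rad (snug) (horizontal distance between lid and housing below 0.014 m and z of lid in the frame of housing between 0.057 and 0.066 m and angle between the x axis of lid and the x axis of housing, either way round below 0.25 rad and angle between lid's own z axis and vertical below 0.06 rad and value of joint wing_nut above 1.15 rad and linear speed of lid below 0.02 m/s); the robot touches nothing.
It fails at once if the round black cover is moved more than 30 mm (distance of blank_cover from where it was at the start of the episode above 0.03 m).
It also fails if it takes over 58 s, if anything falls off the work surface, if the arm or the gripper's body presses on something with over 40 N, if the wrist force passes 120 N, or if a joint passes its speed limit or range.

## Working session

There is one attempt and no reset: what is moved stays moved. The work goes in short steps, Python scripts to look and compute and a shell command to move; the robot and the scene stay as the last step left them, time stands still between calls to the robot, and variables do not carry over. Pictures are saved under pics/ and viewed, at most 10 in all, crops included, and the job is handed in when it is done.

```bash
mkdir -p pics; cat > h.py <<'E'
import numpy as np, cv2
from scipy.spatial.transform import Rotation as R
from station import manip
def shot(n):
    p,d=manip.snapshot(n); np.savez(f'/tmp/{n}.npz',p=p,d=d); return p,d
def cloud(n,d):
    c=manip.camera_model(n); h,w=d.shape
    u,v=np.meshgrid(np.arange(w),np.arange(h))
    K=np.array([[c['fx'],0,c['cx']],[0,c['fy'],c['cy']],[0,0,1.]])
    s=cv2.undistortPoints(np.stack([u,v],-1).reshape(-1,1,2).astype(float),K,np.array([c['k1'],0,0,0.])).reshape(h,w,2)
    P=np.stack([s[...,0]*d,-s[...,1]*d,-d],-1)
    a=np.array(c['attitude']); r=R.from_quat(a) if a.size==4 else R.from_matrix(a)
    return P@r.as_matrix().T+np.array(c['origin'])
E
python3 - <<'E'
from h import *
for n in('top','scene'):
    p,d=shot(n); cv2.imwrite(f'pics/{n}0.png',p[...,::-1]); print(manip.camera_model(n))
    P=cloud(n,d); np.save(f'/tmp/{n}P.npy',P)
print(manip.sense())
E
```

```text
{'fx': 396.1818365837975, 'fy': 396.1818365837975, 'cx': 319.74254262049055, 'cy': 193.97843669985645, 'k1': -0.04936020819917845, 'origin': array([ 0.47691369, -0.03246622,  0.94471149]), 'attitude': array([-0.02460918,  0.0299722 ,  0.71273901, -0.70035646])}
{'fx': 490.64785322429543, 'fy': 490.64785322429543, 'cx': 310.34741090108326, 'cy': 203.83333169677286, 'k1': -0.07580990837924782, 'origin': array([1.01337969, 0.53549464, 0.99340453]), 'attitude': array([0.11789815, 0.31772309, 0.88864653, 0.30896505])}
{'t': 0.1, 'q': array([ 1.15051347e+00,  5.28381289e-01,  1.43377242e+00,  3.83105965e-05,
        1.18140472e+00, -1.78500990e-01]), 'qd': array([ 1.52399235e-04, -3.56952539e-04, -1.22802505e-03, -6.68017574e-05,
       -2.14604676e-04,  2.00159733e-03]), 'tau': array([ 2.87478379e-04, -4.43306351e+01, -1.78584945e+01, -2.88595420e-04,
        3.89129680e-03, -6.20257168e-06]), 'tcp_pos': array([0.14940187, 0.60636411, 0.30302692]), 'tool_rot': array([ 1.20603866e-01,  9.92700227e-01, -9.33941987e-04, -3.06818843e-04]), 'force': array([-0.4147996 ,  0.57451275, -0.74713554]), 'ft_torque': array([ 0.00617656, -0.04927787, -0.05389959]), 'gripper_force': 0.0, 'finger_gap': 0.9986471634749117}
```

View pics/top0.png

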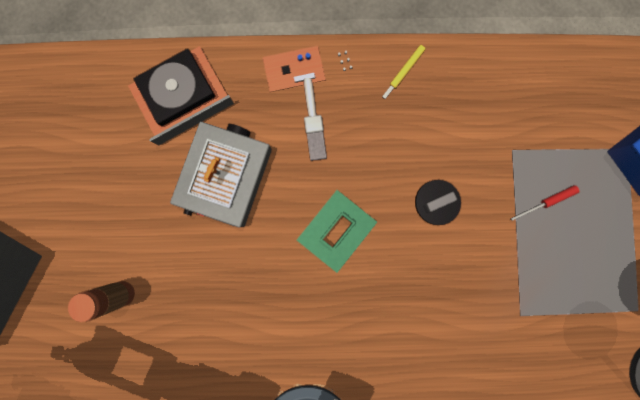

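View pics/scene0.png

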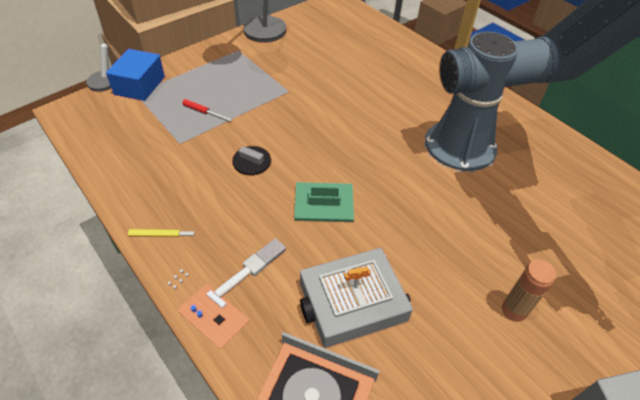

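The top view shows the green lid at about (337,231), the housing at (222,175), the wing nut at (212,170) and the black cover at (438,202). The scene view agrees: lid at (324,200), nut at (357,272). Next I'll measure them from the depth clouds.

```bash
cat > meas.py <<'E'
from h import *
def rect(X):
    (c,s,a)=cv2.minAreaRect((X[:,:2]*1000).astype(np.float32)); b=cv2.boxPoints((c,s,a))
    e=[b[1]-b[0],b[2]-b[1]]; l=max(e,key=np.linalg.norm)
    return np.round(c,1),np.round(sorted(s),1),round(float(np.degrees(np.arctan2(l[1],l[0]))%180),1)
def rep(n):
    z=np.load(f'/tmp/{n}.npz'); P=cloud(n,z['d']); hsv=cv2.cvtColor(z['p'],cv2.COLOR_RGB2HSV); ok=z['d']>0
    H,S,V=[hsv[...,i] for i in range(3)]; Z=P[...,2]
    rg=ok&(abs(P[...,0]-.47)<.3)&(abs(P[...,1]-.1)<.25)
    g=rg&(H>55)&(H<95)&(S>80)
    def big(m):
        k,l,st,_=cv2.connectedComponentsWithStats(m.astype(np.uint8)); return l==1+np.argmax(st[1:,4])
    g=big(g); zz=Z[g]; print(n,'green z pct',np.percentile(zz,[5,50,90,99]).round(4))
    zt=np.percentile(zz,98)
    print(' plate',rect(P[g]),' neck',rect(P[g&(Z>zt-.008)]))
    o=rg&(Z>.098)&(Z<.16)&(H<20)&(S>150)&(P[...,1]>.1)
    if o.sum()>5: o=big(o); print(' nut',o.sum(),rect(P[o]),Z[o].max(),'top',rect(P[o&(Z>Z[o].max()-.006)]))
    h=rg&(Z>.045)&(Z<.066)&(P[...,1]>.08)&(S<60); h=big(h); print(' housing',rect(P[h]),np.median(Z[h]))
    r=rg&(Z>.0685)&(Z<.078)&(P[...,1]>.08)&(S<90); r=big(r); print(' rim',rect(P[r]),np.median(Z[r]))
E
python3 - <<'E'
from meas import *
for n in('top','scene'): rep(n)
z=np.load('/tmp/top.npz');p=z['p']
a=cv2.resize(p[115:235,165:285],(480,480),interpolation=2);b=cv2.resize(p[185:275,290:385],(507,480),interpolation=2)
cv2.imwrite('pics/crop.png',np.hstack([a,b])[:, :800,::-1])
E
```

```text
top green z pct [0.012  0.0148 0.0176 0.0481]
 plate (array([462.1, -78.3]), array([118. , 148.2]), 140.2)  neck (array([463.3, -77.5]), array([38.1, 79.8]), 140.2)
 nut 164 (array([596., 184.]), array([14.5, 52.9]), 159.4) 0.1418994097663986 top (array([594.6, 184.4]), array([13.2, 43.3]), 151.2)
 housing (array([602.4, 183.4]), array([169.2, 216.5]), 160.5) 0.0602297981234825
 rim (array([596.2, 186. ]), array([ 99.7, 128.3]), 160.0) 0.07180866360764376
scene green z pct [0.012  0.0168 0.0424 0.0499]
 plate (array([463.9, -76.1]), array([121.4, 146.5]), 140.4)  neck (array([461.3, -78.1]), array([43.6, 80.2]), 139.2)
 nut 205 (array([597.3, 187.3]), array([14., 52.]), 147.8) 0.14315276313371206 top (array([596.3, 186.6]), array([12.6, 39.7]), 158.5)
 housing (array([601.7, 185.8]), array([172.2, 225.3]), 160.1) 0.06069971787351708
 rim (array([595.1, 185.6]), array([104.3, 130.7]), 160.4) 0.07196592578675032
```

View pics/crop.png

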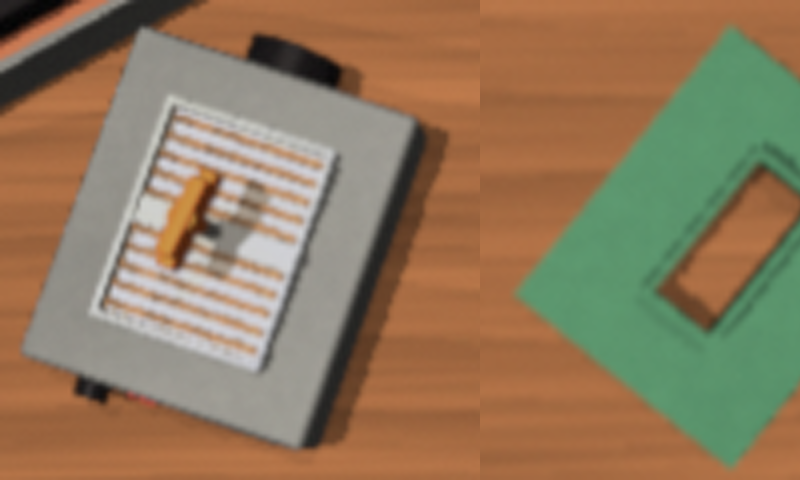

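```bash
cat >> h.py <<'E'
def togo(x,y,z,yaw):
    """remaining: tool-frame shift (in dp units, axes as they will stand after the turn) and turn (units about tool z)"""
    s=manip.sense(); r=R.from_quat(s['tool_rot']).as_matrix(); yv=r[:,1]
    cur=np.degrees(np.arctan2(yv[1],yv[0])); dy=(yaw-cur+180)%360-180
    w=np.radians(yaw); Y=np.array([np.cos(w),np.sin(w)]); X=np.array([-Y[1],Y[0]])
    d=np.array([x,y,z])-s['tcp_pos']
    print('t',round(s['t'],2),'tcp',s['tcp_pos'].round(4),'yaw',cur.round(2),'tilt',(r[:,2]).round(4),'gap',round(s['finger_gap'],3),'F',s['force'].round(1))
    print('dp',np.round(np.array([d[:2]@X,d[:2]@Y,-d[2]])/.5,4),'rotz',round(-dy/360,4))
E
python3 -m crank '[{"dp":[0,0,0],"delta_rot":[0,0,0.018],"fingers":1},{"dp":[0,0,0],"delta_rot":[0,0,0.018],"fingers":1},{"dp":[0,0,0],"delta_rot":[0,0,0.018],"fingers":1},{"dp":[-0.03,0,0],"delta_rot":[0,0,0.018],"fingers":1},{"dp":[-0.07,0,0],"delta_rot":[0,0,0],"fingers":1},{"dp":[-0.07,0,0],"delta_rot":[0,0,0],"fingers":1},{"dp":[-0.07,0,0],"delta_rot":[0,0,0],"fingers":1},{"dp":[-0.07,0,0],"delta_rot":[0,0,0],"fingers":1},{"dp":[-0.07,0,0],"delta_rot":[0,0,0],"fingers":1},{"dp":[-0.07,0,0],"delta_rot":[0,0,0],"fingers":1},{"dp":[-0.07,0,0],"delta_rot":[0,0,0],"fingers":1},{"dp":[-0.07,0,0],"delta_rot":[0,0,0],"fingers":1}]'
python3 -c "
from h import *
togo(.4625,-.078,.2,50.2)"
```

```text
t: 1.1
tcp_pos: [0.3782, 0.418, 0.3036]
tool_rot: [0.34, 0.94, -0.0, -0.0]
force: [0.7, -0.7, -0.6]
finger_gap: 0.997
gripper_force: 0.0
t 1.1 tcp [0.3782 0.418  0.3036] yaw 50.23 tilt [-8.e-04 -5.e-04 -1.e+00] gap 0.997 F [ 0.7 -0.7 -0.6]
dp [-0.7645 -0.6543  0.2071] rotz 0.0001
```

```bash
python3 -m crank '[{"dp":[-0.07,-0.02,0],"delta_rot":[0,0,0],"fingers":1},{"dp":[-0.07,-0.04,0],"delta_rot":[0,0,0],"fingers":1},{"dp":[-0.07,-0.05,0],"delta_rot":[0,0,0],"fingers":1},{"dp":[-0.07,-0.05,0],"delta_rot":[0,0,0],"fingers":1},{"dp":[-0.07,-0.05,0],"delta_rot":[0,0,0],"fingers":1},{"dp":[-0.07,-0.055,0],"delta_rot":[0,0,0],"fingers":1},{"dp":[-0.07,-0.06,0],"delta_rot":[0,0,0],"fingers":1},{"dp":[-0.06,-0.06,0.01],"delta_rot":[0,0,0],"fingers":1},{"dp":[-0.06,-0.06,0.03],"delta_rot":[0,0,0],"fingers":1},{"dp":[-0.06,-0.06,0.05],"delta_rot":[0,0,0],"fingers":1},{"dp":[-0.04,-0.06,0.05],"delta_rot":[0,0,0],"fingers":1},{"dp":[-0.02,-0.04,0.05],"delta_rot":[0,0,0],"fingers":1}]'
python3 -c "
from h import *
togo(.4625,-.078,.094,50.2)"
```

```text
t: 2.1
tcp_pos: [0.4622, -0.0262, 0.2149]
tool_rot: [0.341, 0.94, -0.0, 0.002]
force: [-0.3, 0.6, -0.2]
finger_gap: 0.999
gripper_force: 0.0
t 2.1 tcp [ 0.4622 -0.0262  0.2149] yaw 50.11 tilt [ 0.0034 -0.0016 -1.    ] gap 0.999 F [-0.3  0.6 -0.2]
dp [-0.0667 -0.0792  0.2418] rotz -0.0002
```

```bash
python3 -m crank '[{"dp":[-0.02,-0.025,0.04],"delta_rot":[0,0,0],"fingers":1},{"dp":[0,-0.02,0.04],"delta_rot":[0,0,0],"fingers":1},{"dp":[0,0,0.03],"delta_rot":[0,0,0],"fingers":1},{"dp":[0,0,0],"delta_rot":[0,0,0],"fingers":1},{"dp":[0,0,0],"delta_rot":[0,0,0],"fingers":1},{"dp":[0,0,0],"delta_rot":[0,0,0],"fingers":1}]'
python3 -c "
from h import *
togo(.4625,-.078,.094,50.2)"
```

```text
t: 2.6
tcp_pos: [0.455, -0.0466, 0.1607]
tool_rot: [0.34, 0.94, 0.0, 0.0]
force: [0.6, -0.6, 0.1]
finger_gap: 1.0
gripper_force: 0.0
t 2.6 tcp [ 0.455  -0.0466  0.1607] yaw 50.25 tilt [ 8.e-04 -3.e-04 -1.e+00] gap 1.0 F [ 0.6 -0.6  0.1]
dp [-0.0518 -0.0386  0.1335] rotz 0.0002
```

```bash
python3 -m crank '[{"dp":[-0.026,-0.02,0],"delta_rot":[0,0,0],"fingers":1},{"dp":[-0.026,-0.019,0],"delta_rot":[0,0,0],"fingers":1},{"dp":[0,0,0.03],"delta_rot":[0,0,0],"fingers":1},{"dp":[0,0,0.04],"delta_rot":[0,0,0],"fingers":1},{"dp":[0,0,0.02],"delta_rot":[0,0,0],"fingers":1},{"dp":[0,0,0],"delta_rot":[0,0,0],"fingers":1},{"dp":[0,0,0],"delta_rot":[0,0,0],"fingers":1}]'
python3 -c "
from h import *
togo(.4625,-.078,.094,50.2)"
```

```text
t: 3.18
tcp_pos: [0.4621, -0.0779, 0.1156]
tool_rot: [0.34, 0.941, -0.0, -0.0]
force: [-0.2, 0.2, 0.5]
finger_gap: 1.007
gripper_force: 0.0
t 3.18 tcp [ 0.4621 -0.0779  0.1156] yaw 50.28 tilt [-1.e-04  0.e+00 -1.e+00] gap 1.007 F [-0.2  0.2  0.5]
dp [-0.0007  0.0004  0.0432] rotz 0.0002
```

```bash
python3 -m crank '[{"dp":[0,0,0.022],"delta_rot":[0,0,0],"fingers":1},{"dp":[0,0,0.02],"delta_rot":[0,0,0],"fingers":1},{"dp":[0,0,0],"delta_rot":[0,0,0],"fingers":1},{"dp":[0,0,0],"delta_rot":[0,0,0],"fingers":-1},{"dp":[0,0,0],"delta_rot":[0,0,0],"fingers":-1},{"dp":[0,0,0],"delta_rot":[0,0,0],"fingers":-1},{"dp":[0,0,0],"delta_rot":[0,0,0],"fingers":-1},{"dp":[0,0,0],"delta_rot":[0,0,0],"fingers":-1},{"dp":[0,0,0],"delta_rot":[0,0,0],"fingers":-1},{"dp":[0,0,0],"delta_rot":[0,0,0],"fingers":-1},{"dp":[0,0,0],"delta_rot":[0,0,0],"fingers":-1},{"dp":[0,0,0],"delta_rot":[0,0,0],"fingers":-1}]' 70
python3 -c "
from h import *
togo(.4625,-.078,.3,50.2)"
```

```text
t: 4.18
tcp_pos: [0.4622, -0.0784, 0.095]
tool_rot: [0.34, 0.94, -0.0, 0.001]
force: [-0.1, 1.3, 5.5]
finger_gap: 0.429
gripper_force: 71.2
t 4.18 tcp [ 0.4622 -0.0784  0.095 ] yaw 50.22 tilt [ 1.e-03 -4.e-04 -1.e+00] gap 0.429 F [-0.1  1.3  5.5]
dp [ 1.0e-04  9.0e-04 -4.1e-01] rotz 0.0001
```

```bash
python3 -m crank '[{"dp":[0,0,-0.03],"delta_rot":[0,0,0],"fingers":-1},{"dp":[0,0,-0.05],"delta_rot":[0,0,0],"fingers":-1},{"dp":[0,0,-0.06],"delta_rot":[0,0,0],"fingers":-1},{"dp":[0,0,-0.06],"delta_rot":[0,0,0],"fingers":-1},{"dp":[0,0,-0.06],"delta_rot":[0,0,-0.01],"fingers":-1},{"dp":[0,0,-0.05],"delta_rot":[0,0,-0.0138],"fingers":-1},{"dp":[0,0,-0.03],"delta_rot":[0,0,-0.0138],"fingers":-1},{"dp":[0,0,-0.01],"delta_rot":[0,0,-0.01],"fingers":-1},{"dp":[0,0,0],"delta_rot":[0,0,-0.008],"fingers":-1},{"dp":[0,0,0],"delta_rot":[0,0,0],"fingers":-1},{"dp":[0,0,0],"delta_rot":[0,0,0],"fingers":-1}]' 70
python3 -c "
from h import *
togo(.596,.1855,.26,70.2)"
```

```text
t: 5.1
tcp_pos: [0.4613, -0.0781, 0.269]
tool_rot: [0.172, 0.985, 0.0, -0.001]
force: [0.4, 0.3, -3.2]
finger_gap: 0.427
gripper_force: 71.1
t 5.1 tcp [ 0.4613 -0.0781  0.269 ] yaw 70.16 tilt [-1.2e-03  5.0e-04 -1.0e+00] gap 0.427 F [ 0.4  0.3 -3.2]
dp [-0.0748  0.5872  0.0179] rotz -0.0001
```

```bash
python3 -m crank '[{"dp":[-0.003,0.02,0],"delta_rot":[0,0,0],"fingers":-1},{"dp":[-0.007,0.05,0],"delta_rot":[0,0,0],"fingers":-1},{"dp":[-0.008,0.065,0],"delta_rot":[0,0,0],"fingers":-1},{"dp":[-0.008,0.065,0],"delta_rot":[0,0,0],"fingers":-1},{"dp":[-0.008,0.065,0],"delta_rot":[0,0,0],"fingers":-1},{"dp":[-0.008,0.065,0],"delta_rot":[0,0,0],"fingers":-1},{"dp":[-0.008,0.065,0],"delta_rot":[0,0,0],"fingers":-1},{"dp":[-0.008,0.065,0],"delta_rot":[0,0,0],"fingers":-1},{"dp":[-0.007,0.05,0],"delta_rot":[0,0,0],"fingers":-1},{"dp":[-0.005,0.03,0],"delta_rot":[0,0,0],"fingers":-1},{"dp":[0,0,0],"delta_rot":[0,0,0],"fingers":-1},{"dp":[0,0,0],"delta_rot":[0,0,0],"fingers":-1}]' 70
python3 -c "
from h import *
togo(.596,.1855,.25,70.2)"
```

```text
t: 6.1
tcp_pos: [0.5857, 0.1652, 0.268]
tool_rot: [0.171, 0.985, -0.0, -0.001]
force: [0.1, -0.4, -3.0]
finger_gap: 0.428
gripper_force: 71.3
t 6.1 tcp [0.5857 0.1652 0.268 ] yaw 70.34 tilt [-2.4e-03 -4.0e-04 -1.0e+00] gap 0.428 F [ 0.1 -0.4 -3. ]
dp [-0.0057  0.0451  0.036 ] rotz 0.0004
```

```bash
python3 -m crank '[{"dp":[-0.003,0.02,0],"delta_rot":[0,0,0],"fingers":-1},{"dp":[-0.003,0.02,0],"delta_rot":[0,0,0],"fingers":-1},{"dp":[0,0.005,0.01],"delta_rot":[0,0,0],"fingers":-1},{"dp":[0,0,0.01],"delta_rot":[0,0,0],"fingers":-1},{"dp":[0,0,0],"delta_rot":[0,0,0],"fingers":-1},{"dp":[0,0,0],"delta_rot":[0,0,0],"fingers":-1}]' 70
python3 - <<'E'
from meas import *
for n in('top','scene'):
    p,d=shot(n)
    P=cloud(n,d); hsv=cv2.cvtColor(p,cv2.COLOR_RGB2HSV); g=(hsv[...,0]>55)&(hsv[...,0]<95)&(hsv[...,1]>80)&(P[...,2]>.1)&(P[...,2]<.25)&(abs(P[...,0]-.596)<.15)&(abs(P[...,1]-.185)<.15)
    print(n,g.sum(),rect(P[g]),np.median(P[g],0).round(4))
cv2.imwrite('pics/carry.png',p[150:350,220:440,::-1].repeat(2,0).repeat(2,1))
togo(.596,.1855,.18,70.2)
E
```

```text
t: 6.6
tcp_pos: [0.596, 0.1836, 0.2584]
tool_rot: [0.172, 0.985, -0.0, -0.001]
force: [-0.2, 0.2, -3.1]
finger_gap: 0.431
gripper_force: 71.2
top 2557 (array([594.9, 181. ]), array([118.1, 150.5]), 160.5) [0.5822 0.1586 0.178 ]
scene 3040 (array([596.9, 184.1]), array([121.5, 149.4]), 159.5) [0.6201 0.1989 0.1792]
t 6.7 tcp [0.5965 0.1837 0.2591] yaw 70.21 tilt [-5.e-04 -2.e-04 -1.e+00] gap 0.429 F [-0.3 -0.1 -2.9]
dp [0.0022 0.0031 0.1582] rotz 0.0
```

View pics/carry.png

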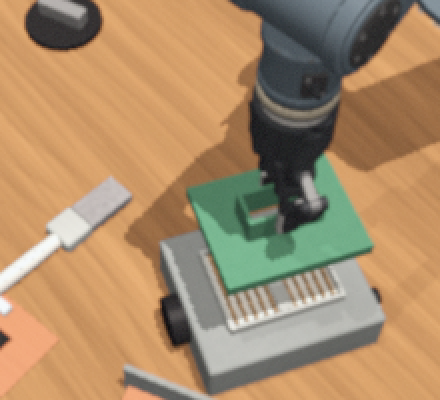

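The lid hangs level and is lined up over the housing, its centre at about (285,215) in the crop. It agrees with the tool to 2 mm. Lowering it.

```bash
python3 -m crank '[{"dp":[0.002,0.003,0.01],"delta_rot":[0,0,0],"fingers":-1},{"dp":[0,0,0.02],"delta_rot":[0,0,0],"fingers":-1},{"dp":[0,0,0.03],"delta_rot":[0,0,0],"fingers":-1},{"dp":[0,0,0.03],"delta_rot":[0,0,0],"fingers":-1},{"dp":[0,0,0.03],"delta_rot":[0,0,0],"fingers":-1},{"dp":[0,0,0.02],"delta_rot":[0,0,0],"fingers":-1},{"dp":[0,0,0],"delta_rot":[0,0,0],"fingers":-1},{"dp":[0,0,0],"delta_rot":[0,0,0],"fingers":-1}]' 70
python3 -c "
from h import *
togo(.596,.1855,.157,70.2)"
```

```text
t: 7.37
tcp_pos: [0.5959, 0.1858, 0.1884]
tool_rot: [0.172, 0.985, -0.0, -0.001]
force: [0.9, 0.0, -2.7]
finger_gap: 0.432
gripper_force: 71.1
t 7.37 tcp [0.5959 0.1858 0.1884] yaw 70.24 tilt [-1.7e-03 -2.0e-04 -1.0e+00] gap 0.432 F [ 0.9  0.  -2.7]
dp [-0.0004 -0.0005  0.0628] rotz 0.0001
```

```bash
python3 -m crank '[{"dp":[0,0,0.015],"delta_rot":[0,0,0],"fingers":-1},{"dp":[0,0,0.015],"delta_rot":[0,0,0],"fingers":-1},{"dp":[0,0,0.015],"delta_rot":[0,0,0],"fingers":-1},{"dp":[0,0,0.01],"delta_rot":[0,0,0],"fingers":-1},{"dp":[0,0,0.006],"delta_rot":[0,0,0],"fingers":-1},{"dp":[0,0,0],"delta_rot":[0,0,0],"fingers":-1},{"dp":[0,0,0],"delta_rot":[0,0,0],"fingers":-1}]' 70
python3 -c "
from h import *
togo(.596,.1855,.157,70.2)"
```

```text
t: 7.95
tcp_pos: [0.5962, 0.1858, 0.1585]
tool_rot: [0.172, 0.985, -0.0, -0.0]
force: [0.2, 0.1, -3.1]
finger_gap: 0.428
gripper_force: 71.1
t 7.95 tcp [0.5962 0.1858 0.1585] yaw 70.24 tilt [-3.e-04 -0.e+00 -1.e+00] gap 0.428 F [ 0.2  0.1 -3.1]
dp [ 0.0001 -0.0008  0.0031] rotz 0.0001
```

```bash
python3 -m crank '[{"dp":[0,0,0.003],"delta_rot":[0,0,0],"fingers":-1},{"dp":[0,0,0.002],"delta_rot":[0,0,0],"fingers":-1},{"dp":[0,0,0],"delta_rot":[0,0,0],"fingers":-1},{"dp":[0,0,0],"delta_rot":[0,0,0],"fingers":-1}]' 70
python3 -c "
from h import *
togo(.596,.1855,.157,70.2)"
```

```text
t: 8.28
tcp_pos: [0.5966, 0.1859, 0.1571]
tool_rot: [0.172, 0.985, 0.0, 0.001]
force: [0.9, -0.2, 1.2]
finger_gap: 0.429
gripper_force: 71.7
t 8.28 tcp [0.5966 0.1859 0.1571] yaw 70.24 tilt [ 1.4e-03  1.0e-04 -1.0e+00] gap 0.429 F [ 0.9 -0.2  1.2]
dp [ 0.0009 -0.0011  0.0001] rotz 0.0001
```

Contact at the expected height. Releasing and rising for a look.

```bash
python3 -m crank '[{"dp":[0,0,0],"delta_rot":[0,0,0],"fingers":1},{"dp":[0,0,0],"delta_rot":[0,0,0],"fingers":1},{"dp":[0,0,0],"delta_rot":[0,0,0],"fingers":1},{"dp":[0,0,0],"delta_rot":[0,0,0],"fingers":1},{"dp":[0,0,0],"delta_rot":[0,0,0],"fingers":1},{"dp":[0,0,-0.02],"delta_rot":[0,0,0],"fingers":1},{"dp":[0,0,-0.04],"delta_rot":[0,0,0],"fingers":1},{"dp":[0,0,-0.06],"delta_rot":[0,0,0],"fingers":1},{"dp":[0,0,-0.06],"delta_rot":[0,0,0],"fingers":1},{"dp":[0,0,-0.02],"delta_rot":[0,0,0],"fingers":1},{"dp":[0,0,0],"delta_rot":[0,0,0],"fingers":1}]' 70
python3 - <<'E'
from meas import *
for n in('top','scene'):
    p,d=shot(n)
    P=cloud(n,d); hsv=cv2.cvtColor(p,cv2.COLOR_RGB2HSV); w=(P[...,2]<.25)&(abs(P[...,0]-.596)<.12)&(abs(P[...,1]-.185)<.12)
    g=(hsv[...,0]>55)&(hsv[...,0]<95)&(hsv[...,1]>80)&(P[...,2]>.06)&w
    o=(hsv[...,0]<20)&(hsv[...,1]>150)&(P[...,2]>.1)&w
    print(n,g.sum(),rect(P[g]),np.percentile(P[g][:,2],[5,50,99]).round(4), o.sum(), rect(P[o]) if o.sum()>5 else '', P[o][:,2].max() if o.any() else '')
cv2.imwrite('pics/placed.png',cv2.resize(p[200:360,270:430],(640,560),interpolation=2)[...,::-1])
togo(.596,.1855,.176,70.2)
E
```

```text
t: 9.2
tcp_pos: [0.598, 0.1862, 0.2604]
tool_rot: [0.171, 0.985, 0.001, 0.004]
force: [-0.2, -0.2, -1.2]
finger_gap: 0.998
gripper_force: 0.0
top 2612 (array([595.9, 184.7]), array([121.3, 149.4]), 160.2) [0.0737 0.0765 0.1093] 65 (array([579. , 192.7]), array([13.8, 31.5]), 121.9) 0.14157792043225803
scene 2802 (array([598.6, 191.7]), array([134.4, 151.4]), 159.9) [0.0742 0.0774 0.111 ] 190 (array([613. , 197.6]), array([52.9, 60.2]), 35.1) 0.21417020057008607
t 9.3 tcp [0.5958 0.1858 0.2562] yaw 70.24 tilt [-1.e-04 -0.e+00 -1.e+00] gap 0.997 F [-1.3 -0.3  0.1]
dp [-0.0005 -0.0004  0.1605] rotz 0.0001
```

View pics/placed.png

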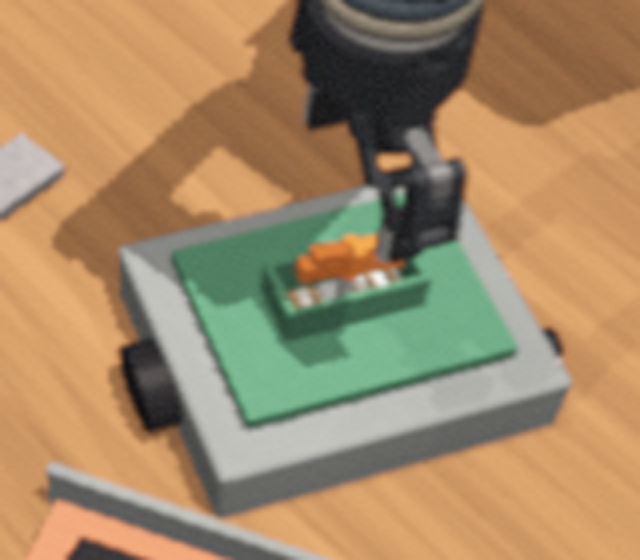

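The lid is seated: plate top at 76 mm and neck top at 109 mm, as expected. The nut stands in the slot at about (345,258) in the crop. Now I'll pinch the nut.

```bash
python3 -m crank '[{"dp":[0,0,0.02],"delta_rot":[0,0,0.005],"fingers":1},{"dp":[0,0,0.04],"delta_rot":[0,0,0.001],"fingers":1},{"dp":[0,0,0.04],"delta_rot":[0,0,0],"fingers":1},{"dp":[0,0,0.03],"delta_rot":[0,0,0],"fingers":1},{"dp":[0,0,0.01],"delta_rot":[0,0,0],"fingers":1},{"dp":[0,0,0],"delta_rot":[0,0,0],"fingers":1},{"dp":[0,0,0],"delta_rot":[0,0,0],"fingers":1}]' 50
python3 -c "
from h import *
togo(.596,.1855,.186,68.2)"
```

```text
t: 9.88
tcp_pos: [0.5958, 0.1857, 0.1853]
tool_rot: [0.19, 0.982, -0.0, -0.001]
force: [0.3, -0.0, 0.1]
finger_gap: 0.999
gripper_force: 0.0
t 9.88 tcp [0.5958 0.1857 0.1853] yaw 68.08 tilt [-2.2e-03 -2.0e-04 -1.0e+00] gap 0.999 F [ 0.3 -0.   0.1]
dp [-0.0005 -0.0003 -0.0015] rotz -0.0003
```

```bash
python3 -m crank '[{"dp":[0,0,-0.002],"delta_rot":[0,0,0],"fingers":-1},{"dp":[0,0,0],"delta_rot":[0,0,0],"fingers":-1},{"dp":[0,0,0],"delta_rot":[0,0,0],"fingers":-1},{"dp":[0,0,0],"delta_rot":[0,0,0],"fingers":-1},{"dp":[0,0,0],"delta_rot":[0,0,0],"fingers":-1},{"dp":[0,0,0],"delta_rot":[0,0,0],"fingers":-1},{"dp":[0,0,0],"delta_rot":[0,0,0],"fingers":-1},{"dp":[0,0,0],"delta_rot":[0,0,0],"fingers":-1},{"dp":[0,0,0],"delta_rot":[0,0,0],"fingers":-1},{"dp":[0,0,0],"delta_rot":[0,0,0],"fingers":-1}]' 50
python3 -c "
from h import *
togo(.596,.1855,.186,-11)"
```

```text
t: 10.72
tcp_pos: [0.5966, 0.1865, 0.1879]
tool_rot: [0.19, 0.982, 0.001, 0.001]
force: [0.5, 3.7, 3.9]
finger_gap: 0.167
gripper_force: 48.9
t 10.72 tcp [0.5966 0.1865 0.1879] yaw 68.07 tilt [ 0.0016  0.0012 -1.    ] gap 0.167 F [0.5 3.7 3.9]
dp [-0.0022 -0.0009  0.0037] rotz 0.2196
```

Opening reads 14 mm, so the tips are probably on the 16 mm hub. I'll regrip 8 mm higher.

```bash
python3 -m crank '[{"dp":[0,0,0],"delta_rot":[0,0,0],"fingers":0},{"dp":[0,0,0],"delta_rot":[0,0,0],"fingers":0},{"dp":[0,0,-0.014],"delta_rot":[0,0,0],"fingers":0},{"dp":[-0.001,-0.001,0],"delta_rot":[0,0,0],"fingers":0},{"dp":[0,0,0],"delta_rot":[0,0,0],"fingers":-1},{"dp":[0,0,0],"delta_rot":[0,0,0],"fingers":-1},{"dp":[0,0,0],"delta_rot":[0,0,0],"fingers":-1},{"dp":[0,0,0],"delta_rot":[0,0,0],"fingers":-1},{"dp":[0,0,0],"delta_rot":[0,0,0],"fingers":-1},{"dp":[0,0,0],"delta_rot":[0,0,0],"fingers":-1},{"dp":[0,0,0],"delta_rot":[0,0,0],"fingers":-1}]' 50
python3 -c "
from h import *
togo(.596,.1855,.186,-11)"
```

```text
t: 11.63
tcp_pos: [0.5971, 0.1862, 0.1946]
tool_rot: [0.19, 0.982, 0.001, 0.001]
force: [1.3, 4.6, 1.6]
finger_gap: 0.161
gripper_force: 48.7
t 11.63 tcp [0.5971 0.1862 0.1946] yaw 68.07 tilt [ 0.0019  0.0018 -1.    ] gap 0.161 F [1.3 4.6 1.6]
dp [-0.0018 -0.0018  0.0173] rotz 0.2196
```

```bash
python3 -m crank '[{"dp":[0,0,0],"delta_rot":[0,0,0.005],"fingers":-1},{"dp":[0,0,0],"delta_rot":[0,0,0.01],"fingers":-1},{"dp":[0,0,0],"delta_rot":[0,0,0.01],"fingers":-1},{"dp":[0,0,0],"delta_rot":[0,0,0.01],"fingers":-1},{"dp":[0,0,0],"delta_rot":[0,0,0.01],"fingers":-1},{"dp":[0,0,0],"delta_rot":[0,0,0.01],"fingers":-1},{"dp":[0,0,0],"delta_rot":[0,0,0.01],"fingers":-1},{"dp":[0,0,0],"delta_rot":[0,0,0.01],"fingers":-1},{"dp":[0,0,0],"delta_rot":[0,0,0.01],"fingers":-1},{"dp":[0,0,0],"delta_rot":[0,0,0.01],"fingers":-1},{"dp":[0,0,0],"delta_rot":[0,0,0],"fingers":-1}]' 50
python3 - <<'E'
from h import *
togo(.596,.1855,.194,-11); print(manip.sense()['ft_torque'])
p,d=shot('scene')
cv2.imwrite('pics/turn.png',cv2.resize(p[200:360,270:430],(560,560),interpolation=2)[...,::-1])
E
```

```text
t: 12.55
tcp_pos: [0.5963, 0.1853, 0.1935]
tool_rot: [0.471, 0.882, -0.0, -0.0]
force: [2.0, 3.0, -3.2]
finger_gap: 0.16
gripper_force: 48.7
t 12.55 tcp [0.5963 0.1853 0.1935] yaw 33.83 tilt [-9.e-04 -1.e-04 -1.e+00] gap 0.16 F [ 2.   3.  -3.2]
dp [ 0.0004 -0.0006 -0.001 ] rotz 0.1245
[ 0.41337247 -0.2205268  -0.02791624]
```

View pics/turn.png

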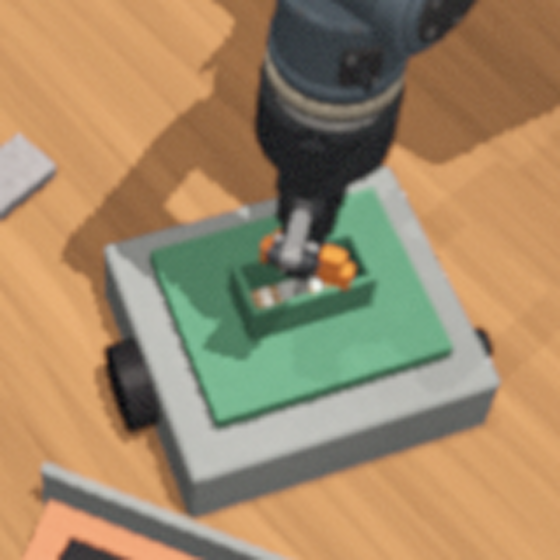

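The picture shows the nut (270,245 to 345,270) turning clockwise with the fingers, and the cover still in place. Continuing.

```bash
python3 -m crank '[{"dp":[0,0,0.001],"delta_rot":[0,0,0.01],"fingers":-1},{"dp":[0,0,0],"delta_rot":[0,0,0.011],"fingers":-1},{"dp":[0,0,0.001],"delta_rot":[0,0,0.011],"fingers":-1},{"dp":[0,0,0],"delta_rot":[0,0,0.011],"fingers":-1},{"dp":[0,0,0.001],"delta_rot":[0,0,0.011],"fingers":-1},{"dp":[0,0,0],"delta_rot":[0,0,0.011],"fingers":-1},{"dp":[0,0,0],"delta_rot":[0,0,0.011],"fingers":-1},{"dp":[0,0,0],"delta_rot":[0,0,0.011],"fingers":-1},{"dp":[0,0,0],"delta_rot":[0,0,0.011],"fingers":-1},{"dp":[0,0,0],"delta_rot":[0,0,0.011],"fingers":-1},{"dp":[0,0,0],"delta_rot":[0,0,0.011],"fingers":-1},{"dp":[0,0,0],"delta_rot":[0,0,0],"fingers":-1}]' 50
python3 - <<'E'
from h import *
togo(.596,.1855,.194,-11); print(manip.sense()['ft_torque'])
E
```

```text
t: 13.6
tcp_pos: [0.5948, 0.185, 0.1919]
tool_rot: [0.762, 0.648, -0.002, -0.001]
force: [-2.6, 1.4, -1.7]
finger_gap: 0.159
gripper_force: 48.9
t 13.6 tcp [0.5948 0.185  0.1919] yaw -9.27 tilt [-4.9e-03 -9.0e-04 -1.0e+00] gap 0.159 F [-2.6  1.4 -1.7]
dp [ 0.0015  0.0022 -0.0042] rotz 0.0048
[0.34164519 0.42806691 0.0059609 ]
```

```bash
python3 -m crank '[{"dp":[0,0,0],"delta_rot":[0,0,0.004],"fingers":-1},{"dp":[0,0,0],"delta_rot":[0,0,0],"fingers":-1},{"dp":[0,0,0],"delta_rot":[0,0,0],"fingers":1},{"dp":[0,0,0],"delta_rot":[0,0,0],"fingers":1},{"dp":[0,0,0],"delta_rot":[0,0,0],"fingers":1},{"dp":[0,0,0],"delta_rot":[0,0,0],"fingers":1},{"dp":[0,0,-0.03],"delta_rot":[0,0,0],"fingers":1},{"dp":[0,0,-0.06],"delta_rot":[0,0,0],"fingers":1},{"dp":[0,0,-0.07],"delta_rot":[0,0,0],"fingers":1},{"dp":[0,0,-0.07],"delta_rot":[0,0,0],"fingers":1},{"dp":[0,0,-0.03],"delta_rot":[0,0,0],"fingers":1}]' 50
python3 -m crank '[{"dp":[0,-0.05,0],"delta_rot":[0,0,0],"fingers":1},{"dp":[0,-0.06,0],"delta_rot":[0,0,0],"fingers":1},{"dp":[0,-0.06,0],"delta_rot":[0,0,0],"fingers":1},{"dp":[0,-0.05,0],"delta_rot":[0,0,0],"fingers":1},{"dp":[0,-0.03,0],"delta_rot":[0,0,0],"fingers":1},{"dp":[0,0,0],"delta_rot":[0,0,0],"fingers":1},{"dp":[0,0,0],"delta_rot":[0,0,0],"fingers":1}]'
python3 - <<'E'
from meas import *
im=[]
for n in('top','scene'):
    p,d=shot(n)
    P=cloud(n,d); hsv=cv2.cvtColor(p,cv2.COLOR_RGB2HSV); w=(P[...,2]<.16)&(abs(P[...,0]-.596)<.12)&(abs(P[...,1]-.185)<.12)
    g=(hsv[...,0]>55)&(hsv[...,0]<95)&(hsv[...,1]>80)&(P[...,2]>.06)&w
    o=(hsv[...,0]<20)&(hsv[...,1]>150)&(P[...,2]>.11)&w
    print(n,rect(P[g]),np.percentile(P[g][:,2],[5,50,99]).round(4), o.sum(), rect(P[o]) if o.sum()>5 else '')
    c=p[115:235,165:285] if n=='top' else p[220:340,290:410]
    im.append(cv2.resize(c,(400,400),interpolation=2))
cv2.imwrite('pics/final.png',np.hstack(im)[...,::-1])
togo(.596,.1855,.194,-11)
E
```

```text
t: 14.52
tcp_pos: [0.5987, 0.1853, 0.3284]
tool_rot: [0.77, 0.638, 0.004, 0.003]
force: [1.0, -0.6, -0.4]
finger_gap: 0.999
gripper_force: 0.0
t: 15.1
tcp_pos: [0.4739, 0.2086, 0.3235]
tool_rot: [0.77, 0.638, 0.001, 0.001]
force: [1.0, 0.8, 0.2]
finger_gap: 0.998
gripper_force: 0.0
top (array([596. , 185.2]), array([122.1, 149.2]), 160.3) [0.0738 0.0765 0.1092] 142 (array([595.1, 185.4]), array([13.4, 56.6]), 80.4)
scene (array([597.2, 186.6]), array([122.9, 150.5]), 160.6) [0.0741 0.0775 0.1105] 192 (array([596.6, 188.2]), array([15.1, 52.4]), 70.4)
t 15.2 tcp [0.4753 0.2084 0.3233] yaw -10.76 tilt [ 2.8e-03  2.0e-04 -1.0e+00] gap 0.998 F [-0.7 -0.6 -0.1]
dp [0.0011 0.2457 0.2586] rotz 0.0007
```

View pics/final.png

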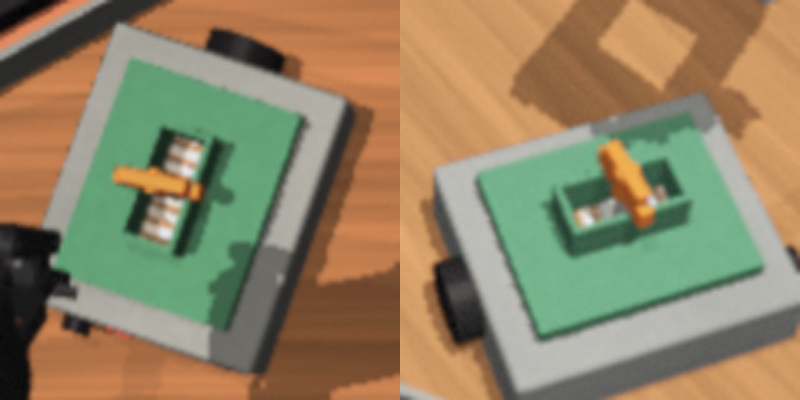

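The nut lies across the slot (top view (160,183), about 80° from the start). The lid is flat and centred, and the gripper is clear. Handing in.

```bash
python3 -c "
from station import manip
print(manip.sign_off())"
```

```text
the job is handed in; nothing more can be done
None
```

The green cover sits fully down on the collar, the wing nut is turned about 80° clockwise across the slot (1.15 rad, or 66°, was needed), the round black cover was left alone, and the job was handed in after about 15 s of robot time; no verdict was returned.

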